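# Clear the chopping board for the carrot

## Task

Clear the chopping board so that the carrot can be cut: stand the slim spice jar upright in the small round wooden saucer and the wide jar of nuts upright in the large round wooden saucer, put the lemon in the bowl and lay the peeler lengthwise in the oblong wooden dish, each down inside its rim. Leave the carrot where it lies on the board, and do not disturb the other spice jar, which stands off the board on the worktop.

Things in the scene. Friction and masses are not known exactly. Their poses are not given: they have to be found in the camera images.
- spice_a: The slim spice jar to be moved: an upright cylinder 41 mm in diameter and 105 mm high with a black cap, standing on the chopping board (a white slab 280 x 440 x 14 mm, fixed, its top at z = 0.014). Origin: centre of its underside; z points up. 0.11 kg.
- sesame_jar: The wide jar of nuts to be moved: 64 mm in diameter, 90 mm high, clear with a red lid 58 mm across, standing on the chopping board. Origin: centre of its underside; z points up. 0.27 kg.
- lemon: The lemon, lying on the chopping board: 83 mm long along its x axis, 58 mm thick across. Origin: on its surface at the middle of its underside, so its centre is 29 mm along its z axis, which points up at the start. 0.13 kg.
- peeler: The yellow-handled peeler, lying on the chopping board: 170 mm long along its x axis, 18 mm high. Origin: middle of its length, on its underside; z points up. The handle runs from -85 to +20 mm along x (25 mm wide, 17 mm high), the thin blade end on to +85 mm (14 mm wide, 6 mm high). Its balance point is about 25 mm to the handle side (-x) of its middle.
- small_saucer: Small round dark wooden saucer, place of the slim spice jar; it does not slide. Outer diameter 70 mm, inner 62 mm, rim 9 mm high, floor 3 mm thick. Origin: centre of its underside, on the worktop.
- large_saucer: Large round dark wooden saucer, place of the wide jar of nuts; it does not slide. Outer diameter 94 mm, inner 86 mm, rim 9 mm high, floor 3 mm thick. Origin: centre of its underside, on the worktop.
- white_bowl: White round bowl, place of the lemon; loose, 0.33 kg. Outer diameter 120 mm at the rim, 57 mm high, floor about 8 mm thick, inside about 105 mm wide at the rim and narrowing to about 70 mm at the floor. Origin: centre of its underside.
- peeler_rest: Oblong dark wooden dish, place of the peeler; it does not slide. Outside 198 mm along its x axis by 60 mm along its y axis, inside 188 x 50 mm, rim 9 mm high, floor 5 mm thick. Origin: centre of its underside, on the worktop. The peeler may lie in it either way round.
- carrot: The carrot, 181 mm long along its y axis, 33 mm wide and 27 mm high, lying near the front edge of the chopping board. It stays where it is. Origin: middle of its underside.
- spice_b: The other spice jar, also slim (45 mm in diameter, 105 mm high, black cap), standing off the board on the worktop near its front edge, to the robot's left. It stays where it is. Origin: centre of its underside.

How it is judged:
By the outcome, as a careful person would: the job done as asked, in the order asked, and still so for the second after the job is handed in, with the robot touching nothing.
It also fails if it takes over 122 s, if anything falls off the work surface, if the arm or the gripper's body presses on something with over 40 N, if the wrist force passes 120 N, or if a joint passes its speed limit or range.

## Robot

A 6-joint arm with a two-finger parallel gripper is mounted at the origin on a cart in front of the work surface, level with it; the furniture and walls round the work are solid. World frame = base frame: x ahead of the robot, y to its left, z up, the work surface at z = 0. Lengths are in m, angles in rad, forces in N, time in s.
With the tool pointing down it reaches from about 0.275 to 0.725 m from the base axis. Payload 5.6 kg.
Tool frame: the origin (TCP) lies midway between the tips of the shut fingers; the grasp point (between the pads) lies 19 mm behind it; z points along the fingers, y is the line along which they close (so a half turn about z gives the same grasp; the last joint's range is limited). The gripper opens to 85 mm and grips with 20 to 120 N. Pads are 22 mm wide; open, the fingers measure 114 mm over their backs; the gripper's body (76 mm by 85 mm) begins 54 mm behind the grasp point. The pads swing forward as they close: fully open they stand 13 mm farther back than shut.
Start: joints at [-0.853, 0.255, 0.108, 0, -1.424, -0.285], TCP at [0.231, -0.499, 0.231] pointing down, gripper open.
Joint ranges: [-2.95, 2.95], [-1.21, 1.97], [-1.09, 1.5], [-2.87, 1.71], [-2.94, -0.07], [-3.05, 3.05]. Speed limits (rad/s): [2.57, 2.57, 3.14, 3.14, 3.14, 3.14].

## Interface

Orientations are given as a 3x3 rotation matrix whose columns are the frame's x, y, z axes.
In Python, from station import ctrl gives the robot as it stands. The module is installed in compiled form; this text tells all that it offers.
- The arm moves only by the shell command python3 -m jog 'ROWS' [FORCE]. ROWS is JSON, a list of rows, each an object of numbers: "gripper": the finger opening in mm, from 0 to 85.4; "tx", "ty", "tz": the shift along the world's x, y, z in units of 50 mm (1.0 is 50 mm); "roll": the turn about the world's z in degrees. A call has 1 to 8 rows; each row shifts and turns the commanded pose from where the row before left it; what a row does not reach is not made up. A row lasts 1/10 s, in which the tool goes at most 50 mm and 8.59 degrees, less where a joint would pass 70% of its speed; a pose out of reach is approached as far as the arm can. A call is refused whole if a number of a shift passes 1 or a number of a turn 8.59, either way. A call with a gripper value outside its range is refused whole. The fingers move at their own pace and stop on an object; FORCE is the grip in N (left out, the last holds). Time passes only in rows, so rows that do not move let the fingers close. It gives the time, the measured TCP pose, the force, the opening and the grip force at its end, in the units of the state.
- ctrl.sense(): the state, without advancing time (a new reading comes with each control period).
- ctrl.camera(name): name is "scene" or "side" or "wrist"; returns a dict with "img" (480x640x3 uint8, red, green, blue), "fx", "fy", "cx", "cy" (pixels), "R" (3x3) and "t" (3): a world point X has camera coordinates R X + t. Camera axes: x right, y down, z forward; pixel columns grow to the right and rows downward; lengths in m; the calibration is good to about 2 mm. A picture is of the moment at which its call begins. There is no depth.
- ctrl.finish_job(): hands the job in; it is judged then, once.
Trained networks look in a picture, given as the dict that the camera call returned (one of the last four; its "shot" number tells which), for a name from the list of things; names that differ only in an ending like _2 or _b are one class to them, and where a whole thing is asked for, a point or a joint stands for the part that bears it (a point fixed in the world has none). Each returns a list of dicts, best first, with "confidence" (0 to 1); they miss things now and then, are a little off and sometimes report something else, mostly with a low value. They report only what shows in the picture. A call takes as long as a camera call.
- ctrl.find_in(picture, thing): "box" ([left, top, right, bottom] in pixels, round what is visible of it).
The state is a dict: "time": time; "q": joint angles; "joint_velocities": joint speeds; "effort": joint torques, N m; "ee_pos": TCP position; "tool_rot": TCP orientation; "force": force on the tool from outside, world axes, zero at the start; "ft_torque": the same for the moment, N m; "width": finger opening in m; "gripper_force": force on a finger pad.
Only numpy, scipy, OpenCV 4.12 (cv2) and the standard library are available. Lean on these libraries where they do the work, as an engineer would, in place of code of your own. Each camera call takes 0.05 s, during which the arm holds its last target. There are 200 camera calls.

## Working session

There is one attempt and no reset: what is moved stays moved. The work goes in short steps, Python scripts to look and compute and a shell command to move; the robot and the scene stay as the last step left them, time stands still between calls to the robot, and variables do not carry over. Pictures are saved under pics/ and viewed, at most 14 in all, crops included, and the job is handed in when it is done.

```bash
mkdir -p pics
cat > h.py <<'E'
import numpy as np, cv2
from station import ctrl
THINGS=["spice_a","sesame_jar","lemon","peeler","small_saucer","large_saucer","white_bowl","peeler_rest","carrot"]
def ray(c,u,v):
    R=np.array(c["R"]);t=np.array(c["t"])
    d=R.T@np.array([(u-c["cx"])/c["fx"],(v-c["cy"])/c["fy"],1]);return -R.T@t,d
def onz(c,u,v,z):
    o,d=ray(c,u,v);return o+d*(z-o[2])/d[2]
def proj(c,X):
    p=np.array(c["R"])@np.array(X)+np.array(c["t"]);return np.array([c["fx"]*p[0]/p[2]+c["cx"],c["fy"]*p[1]/p[2]+c["cy"]])
def save(c,n): cv2.imwrite("pics/"+n+".png",c["img"][:,:,::-1])
E
python3 - <<'E'
from h import *
for n in ["scene","side","wrist"]:
    c=ctrl.camera(n);save(c,n+"0")
    print(n,"pos",ray(c,0,0)[0].round(3))
    for t in THINGS:
        for r in ctrl.find_in(c,t)[:3]:
            b=np.array(r["box"]);u,v=(b[0]+b[2])/2,(b[1]+b[3])/2
            print(t,round(r["confidence"],2),b.round(0).tolist(),onz(c,u,v,0.014).round(3)[:2])
s=ctrl.sense();print(s["time"],s["ee_pos"],np.round(s["tool_rot"],3),s["width"])
E
```

```text
scene pos [-0.178  0.697  0.816]
spice_a 0.84 [314.0, 196.0, 334.0, 240.0] [ 0.617 -0.027]
spice_a 0.55 [278.0, 319.0, 312.0, 381.0] [0.372 0.276]
sesame_jar 0.81 [379.0, 165.0, 407.0, 210.0] [ 0.589 -0.23 ]
lemon 0.98 [389.0, 218.0, 417.0, 245.0] [ 0.458 -0.114]
peeler 0.72 [416.0, 170.0, 476.0, 205.0] [ 0.499 -0.319]
small_saucer 0.72 [238.0, 258.0, 270.0, 282.0] [0.591 0.196]
large_saucer 0.6 [266.0, 213.0, 307.0, 240.0] [0.656 0.053]
white_bowl 0.79 [261.0, 266.0, 323.0, 318.0] [0.487 0.184]
peeler_rest 0.87 [160.0, 309.0, 228.0, 399.0] [0.491 0.408]
peeler_rest 0.24 [378.0, 166.0, 410.0, 212.0] [ 0.583 -0.227]
carrot 0.94 [393.0, 238.0, 460.0, 281.0] [ 0.362 -0.077]
carrot 0.59 [379.0, 164.0, 408.0, 213.0] [ 0.583 -0.226]
side pos [0.226 0.92  0.471]
spice_a 0.93 [286.0, 203.0, 305.0, 253.0] [ 0.596 -0.094]
spice_a 0.55 [348.0, 278.0, 376.0, 347.0] [0.353 0.233]
sesame_jar 0.87 [312.0, 183.0, 340.0, 224.0] [ 0.575 -0.295]
lemon 0.91 [341.0, 215.0, 368.0, 238.0] [ 0.456 -0.151]
peeler 0.74 [338.0, 197.0, 387.0, 210.0] [ 0.474 -0.327]
peeler 0.49 [342.0, 213.0, 368.0, 238.0] [ 0.457 -0.158]
peeler 0.42 [346.0, 281.0, 377.0, 346.0] [0.353 0.235]
small_saucer 0.56 [231.0, 273.0, 264.0, 292.0] [0.592 0.199]
small_saucer 0.41 [229.0, 239.0, 267.0, 260.0] [0.657 0.06 ]
large_saucer 0.84 [232.0, 240.0, 266.0, 260.0] [0.652 0.064]
white_bowl 0.92 [280.0, 261.0, 346.0, 310.0] [0.465 0.17 ]
peeler_rest 0.73 [184.0, 329.0, 304.0, 394.0] [0.494 0.419]
carrot 0.79 [384.0, 226.0, 403.0, 251.0] [ 0.35  -0.108]
carrot 0.66 [311.0, 185.0, 339.0, 222.0] [ 0.577 -0.292]
wrist pos [ 0.168 -0.529  0.373]
peeler 0.59 [408.0, 436.0, 429.0, 452.0] [ 0.417 -0.303]
1.5 [ 0.23070106 -0.49926936  0.23126506] [[-0.908 -0.419 -0.   ]
 [-0.419  0.908  0.   ]
 [-0.     0.    -1.   ]] 0.08545398016131311
```

View pics/scene0.png

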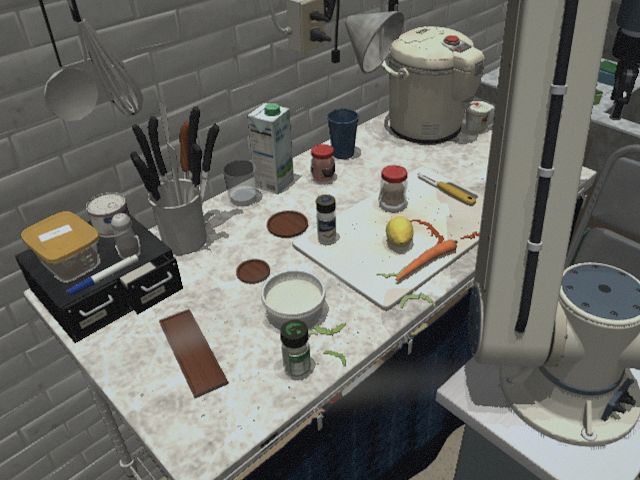

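View pics/side0.png

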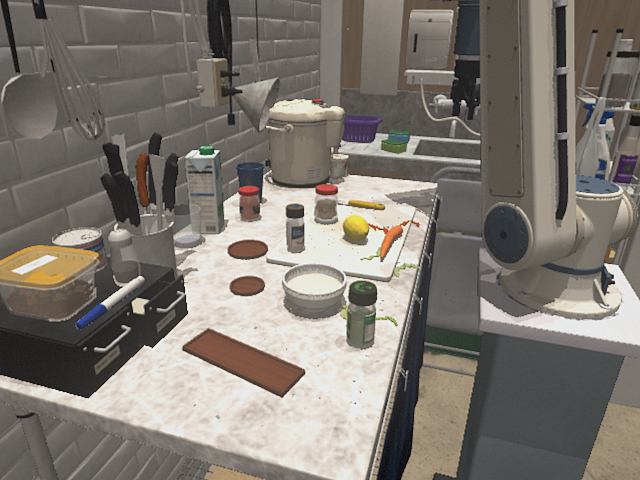

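The scene picture shows the spice jar at (326,218), red-lidded nut jar (393,187), lemon (400,232), peeler (447,188), saucers (253,270) and (287,224), bowl (293,300), oblong dish (194,352) and the other spice jar (295,350). The side view agrees, with the detector boxes in the right places.

Run:
```python
from h import *
a=ctrl.camera("scene");b=ctrl.camera("side");w=ctrl.camera("wrist")
H=dict(spice_a=.0665,sesame_jar=.059,lemon=.043,peeler=.022,small_saucer=.006,large_saucer=.006,white_bowl=.03,peeler_rest=.006,carrot=.027)
B={"scene":dict(spice_a=[314,196,334,240],sesame_jar=[379,165,407,210],lemon=[389,218,417,245],peeler=[416,170,476,205],small_saucer=[238,258,270,282],large_saucer=[266,213,307,240],white_bowl=[261,266,323,318],peeler_rest=[160,309,228,399],carrot=[393,238,460,281]),
"side":dict(spice_a=[286,203,305,253],sesame_jar=[312,183,340,224],lemon=[341,215,368,238],peeler=[338,197,387,210],small_saucer=[231,273,264,292],large_saucer=[228,240,269,260],white_bowl=[280,261,346,310],peeler_rest=[184,329,304,394])}
for t in H:
    o=[t]
    for c,n in((a,"scene"),(b,"side")):
        if t in B[n]:
            x=B[n][t];o.append(onz(c,(x[0]+x[2])/2,(x[1]+x[3])/2,H[t])[:2].round(3))
    print(*o)
# dish by colour
for c,n in((a,"scene"),(b,"side")):
    x=B[n]["peeler_rest"];hsv=cv2.cvtColor(c["img"],cv2.COLOR_RGB2HSV);m=((hsv[...,1]>90)&((hsv[...,0]<20)|(hsv[...,0]>170))).astype(np.uint8)
    k=np.zeros_like(m);k[x[1]-3:x[3]+4,x[0]-3:x[2]+4]=1;m*=k
    v,u=np.nonzero(m);P=np.array([onz(c,i,j,.009)[:2] for i,j in zip(u,v)])
    r=cv2.minAreaRect((P*1000).astype(np.float32));print(n,"dish",r)
for n,uv in(("scene",[(272,190),(240,200),(322,180),(180,250),(180,295)]),):
    for p in uv: print(p,onz(a,*p,0)[:2].round(3))
print("peeler ends scene",onz(a,419,176,.02),onz(a,473,200,.02)); print("side",onz(b,341,204,.02),onz(b,384,207,.02))
R=np.array(w["R"]);s=ctrl.sense();print("wrist view dir in tool",(np.array(s["tool_rot"]).T@R[2]).round(3),"cam x in tool",(np.array(s["tool_rot"]).T@R[0]).round(3),w["fx"],w["cx"],w["cy"])
```

```text
spice_a [0.566 0.02 ] [0.554 0.023]
sesame_jar [ 0.546 -0.178] [ 0.54  -0.174]
lemon [ 0.436 -0.086] [ 0.442 -0.083]
peeler [ 0.491 -0.309] [ 0.469 -0.307]
small_saucer [0.599 0.19 ] [0.599 0.185]
large_saucer [0.663 0.047] [0.662 0.047]
white_bowl [0.474 0.193] [0.457 0.195]
peeler_rest [0.497 0.405] [0.499 0.409]
carrot [ 0.354 -0.065]
scene dish ((506.3216247558594, 404.43328857421875), (59.01865768432617, 200.83934020996094), 75.81141662597656)
side dish ((504.78662109375, 408.5158386230469), (63.834320068359375, 199.74932861328125), 75.63902282714844)
(272, 190) [ 0.808 -0.029]
(240, 200) [0.83  0.053]
(322, 180) [ 0.752 -0.147]
(180, 250) [0.771 0.26 ]
(180, 295) [0.65  0.338]
peeler ends scene [ 0.57088234 -0.30560514  0.02      ] [ 0.41611596 -0.31324679  0.02      ]
side [ 0.52809466 -0.28770395  0.02      ] [ 0.40669115 -0.30338538  0.02      ]
wrist view dir in tool [-0.272  0.     0.962] cam x in tool [ 0.001  1.    -0.   ] 411.05502507331175 322.94077265971254 243.8037274586305
```

```bash
python3 -m jog '[{"tx":0.5,"ty":0.8,"roll":-5},{"tx":0.5,"ty":0.8,"roll":-5},{"tx":0.5,"ty":0.8,"roll":-5},{"tx":0.5,"ty":0.8,"roll":-5},{"tx":0.5,"ty":0.8,"roll":-4.8},{"tx":0.5,"ty":0.8},{"tx":0.5,"ty":0.8},{"tx":0.5,"ty":0.8}]' 40
python3 -m jog '[{"tx":0.5,"ty":0.8},{"tx":0.5,"ty":0.8},{"tx":0.5,"ty":0.8},{"tx":0.5,"ty":0.8},{"tx":0.2,"ty":0.8},{"gripper":70},{"gripper":70}]'
python3 - <<'E'
from h import *
c=ctrl.camera("wrist");save(c,"w1")
H=dict(spice_a=.119,sesame_jar=.104,lemon=.043,small_saucer=.009,large_saucer=.009)
for t in H:
    for r in ctrl.find_in(c,t)[:2]:
        b=np.array(r["box"]);print(t,round(r["confidence"],2),b.round(0).tolist(),onz(c,(b[0]+b[2])/2,(b[1]+b[3])/2,H[t]).round(3)[:2])
s=ctrl.sense();print(s["time"],s["ee_pos"],np.round(s["tool_rot"],3),s["width"])
print(proj(c,s["ee_pos"]),proj(c,[.56,.021,.119]),proj(c,[.56,.021,.014]))
E
```

```text
1.95 [ 0.2306881  -0.49924486  0.23129358] [[-0.908 -0.419 -0.   ]
 [-0.419  0.908  0.   ]
 [-0.     0.    -1.   ]] 0.08572981465310188
[323.76168722 317.24692853] [662.6084467  747.00094849] [594.70539604 623.1610539 ]schema error: expected keys gripper, tx, ty, tz, roll
schema error: expected keys gripper, tx, ty, tz, roll
```

View pics/w1.png

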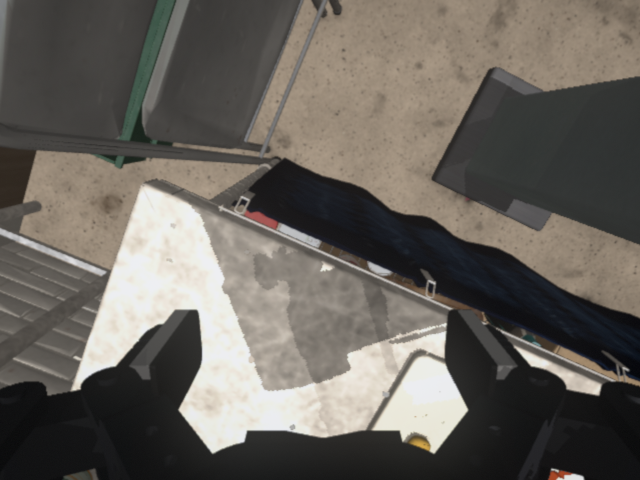

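The wrist picture shows only floor, worktop edge and a board corner at (420,400), since the moves were refused: each row needs all five keys.

```bash
python3 -m jog '[{"gripper":70,"tx":0.5,"ty":0.8,"tz":0,"roll":-5},{"gripper":70,"tx":0.5,"ty":0.8,"tz":0,"roll":-5},{"gripper":70,"tx":0.5,"ty":0.8,"tz":0,"roll":-5},{"gripper":70,"tx":0.5,"ty":0.8,"tz":0,"roll":-5},{"gripper":70,"tx":0.5,"ty":0.8,"tz":0,"roll":-4.8},{"gripper":70,"tx":0.5,"ty":0.8,"tz":0,"roll":0},{"gripper":70,"tx":0.5,"ty":0.8,"tz":0,"roll":0},{"gripper":70,"tx":0.5,"ty":0.8,"tz":0,"roll":0}]' 40
python3 -m jog '[{"gripper":70,"tx":0.5,"ty":0.8,"tz":0,"roll":0},{"gripper":70,"tx":0.5,"ty":0.8,"tz":0,"roll":0},{"gripper":70,"tx":0.5,"ty":0.8,"tz":0,"roll":0},{"gripper":70,"tx":0.5,"ty":0.8,"tz":0,"roll":0},{"gripper":70,"tx":0.5,"ty":0.8,"tz":0,"roll":0},{"gripper":70,"tx":0,"ty":0,"tz":0,"roll":0},{"gripper":70,"tx":0,"ty":0,"tz":0,"roll":0}]'
python3 - <<'E'
from h import *
c=ctrl.camera("wrist");save(c,"w2")
H=dict(spice_a=.119,sesame_jar=.104,lemon=.043,small_saucer=.009,large_saucer=.009)
for t in H:
    for r in ctrl.find_in(c,t)[:2]:
        b=np.array(r["box"]);print(t,round(r["confidence"],2),b.round(0).tolist(),onz(c,(b[0]+b[2])/2,(b[1]+b[3])/2,H[t]).round(3)[:2])
s=ctrl.sense();print(s["time"],s["ee_pos"],np.round(s["tool_rot"],3),s["width"])
print(proj(c,s["ee_pos"]),proj(c,[.56,.021,.119]),proj(c,[.56,.021,.014]))
E
```

```text
time: 2.75
ee_pos: [0.4314, -0.1775, 0.2317]
tool_rot: [[-1.0, -0.0, 0.001], [-0.0, 1.0, -0.0], [-0.001, -0.0, -1.0]]
force: [0.4, -0.5, 0.3]
width: 0.0698
gripper_force: 0.0
time: 3.45
ee_pos: [0.5559, 0.0216, 0.2307]
tool_rot: [[-1.0, -0.002, -0.001], [-0.002, 1.0, -0.0], [0.001, -0.0, -1.0]]
force: [-0.1, -0.6, -0.3]
width: 0.0702
gripper_force: 0.0
spice_a 0.76 [296.0, 185.0, 355.0, 267.0] [0.547 0.023]
sesame_jar 0.58 [0.0, 154.0, 135.0, 250.0] [ 0.535 -0.147]
lemon 0.57 [143.0, 9.0, 233.0, 102.0] [ 0.436 -0.078]
small_saucer 0.95 [473.0, 214.0, 549.0, 288.0] [0.596 0.195]
large_saucer 0.57 [291.0, 272.0, 389.0, 364.0] [0.665 0.038]
3.75 [0.55538234 0.01980443 0.23173024] [[-1.     0.001  0.001]
 [ 0.001  1.     0.   ]
 [-0.001  0.    -1.   ]] 0.06978823357153263
[318.88750722 316.89855506] [322.50343499 245.85104542] [322.68308536 213.22750503]
```

View pics/w2.png

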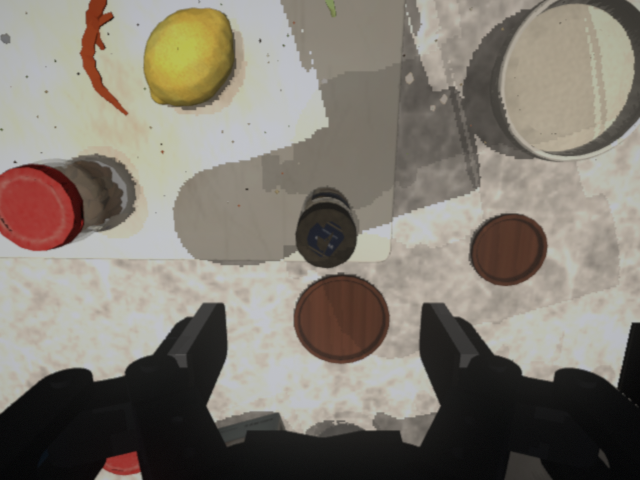

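The wrist view shows the black spice cap centred near (327,238) between the fingers, large saucer (341,318), small saucer (509,249), bowl rim around (575,78), lemon (190,57), nut-jar lid (40,207).

```bash
python3 - <<'E'
from h import *
W=ctrl.camera("wrist");a=ctrl.camera("scene");b=ctrl.camera("side")
for n,c,bs in(("wrist",W,[(473,214,549,288),(291,272,389,364)]),("scene",a,[(238,258,270,282),(266,213,307,240)]),("side",b,[(231,273,264,292),(228,240,269,260)])):
  hsv=cv2.cvtColor(c["img"],cv2.COLOR_RGB2HSV);m=((hsv[...,1]>90)&((hsv[...,0]<20)|(hsv[...,0]>170))&(hsv[...,2]<150)).astype(np.uint8)
  for x in bs:
    k=np.zeros_like(m);k[x[1]-6:x[3]+7,x[0]-6:x[2]+7]=1
    cs=max(cv2.findContours(m*k,cv2.RETR_EXTERNAL,cv2.CHAIN_APPROX_NONE)[0],key=cv2.contourArea)[:,0]
    P=np.array([onz(c,i,j,.008)[:2]*1000 for i,j in cs]).astype(np.float32)
    print(n,cv2.minEnclosingCircle(P),cv2.fitEllipse(P)[:2])
print("cap",onz(W,327,238,.119), "lemon",onz(W,190,57,.043),"lid",onz(W,40,207,.104),"bowl",onz(W,574,79,.057))
E
python3 -m jog '[{"gripper":70,"tx":0,"ty":0.05,"tz":-0.9,"roll":0},{"gripper":70,"tx":0,"ty":0,"tz":-0.9,"roll":0},{"gripper":70,"tx":0,"ty":0,"tz":-0.9,"roll":0},{"gripper":70,"tx":0,"ty":0,"tz":-0.7,"roll":0},{"gripper":70,"tx":0,"ty":0,"tz":0,"roll":0}]'
```

```text
wrist ((595.6441650390625, 193.6199188232422), 34.28297805786133) ((595.7430419921875, 193.60922241210938), (67.00021362304688, 67.56307220458984))
wrist ((667.3427124023438, 39.278907775878906), 46.55180358886719) ((667.1588134765625, 39.229122161865234), (90.7935562133789, 91.69789123535156))
scene ((598.7178955078125, 194.3336639404297), 34.568748474121094) ((599.4865112304688, 193.7335968017578), (63.334293365478516, 66.70426940917969))
scene ((669.667724609375, 39.791526794433594), 47.75501251220703) ((669.4144897460938, 39.51546096801758), (89.7756118774414, 93.11353302001953))
side ((595.3328247070312, 195.47463989257812), 34.384395599365234) ((595.6356811523438, 195.76202392578125), (62.58913803100586, 66.72370910644531))
side ((666.8145141601562, 42.28653335571289), 46.39253616333008) ((667.26904296875, 41.51163864135742), (86.3594741821289, 90.57660675048828))
cap [0.5547758  0.02216091 0.119     ] lemon [ 0.43627212 -0.0788443   0.043     ] lid [ 0.53731219 -0.16864513  0.104     ] bowl [0.45315503 0.20020737 0.057     ]
time: 4.4
ee_pos: [0.5517, 0.0223, 0.0565]
tool_rot: [[-1.0, 0.001, -0.01], [0.001, 1.0, -0.002], [0.01, -0.002, -1.0]]
force: [-0.2, -0.6, -0.4]
width: 0.0701
gripper_force: 0.0
```

```bash
python3 -m jog '[{"gripper":30,"tx":0,"ty":0,"tz":0,"roll":0},{"gripper":30,"tx":0,"ty":0,"tz":0,"roll":0},{"gripper":30,"tx":0,"ty":0,"tz":0,"roll":0},{"gripper":30,"tx":0,"ty":0,"tz":0,"roll":0},{"gripper":30,"tx":0,"ty":0,"tz":0,"roll":0},{"gripper":30,"tx":0,"ty":0,"tz":0,"roll":0}]' 40
```

```text
time: 5.0
ee_pos: [0.5577, 0.0235, 0.0641]
tool_rot: [[-1.0, -0.001, 0.005], [-0.001, 1.0, 0.001], [-0.005, 0.001, -1.0]]
force: [-0.6, -0.4, 7.2]
width: 0.0403
gripper_force: 40.6
```

```bash
python3 -m jog '[{"gripper":30,"tx":0,"ty":0,"tz":0.4,"roll":0},{"gripper":30,"tx":0,"ty":0,"tz":0.8,"roll":0},{"gripper":30,"tx":0.2,"ty":0.6,"tz":0,"roll":0},{"gripper":30,"tx":0.2,"ty":0.7,"tz":0,"roll":0},{"gripper":30,"tx":0.2,"ty":0.7,"tz":0,"roll":0},{"gripper":30,"tx":0.2,"ty":0.7,"tz":0,"roll":0},{"gripper":30,"tx":0,"ty":0.7,"tz":0,"roll":0},{"gripper":30,"tx":0,"ty":0,"tz":0,"roll":0}]'
python3 - <<'E'
from h import *
c=ctrl.camera("wrist");save(c,"w3")
for n in("scene","side"):
    c=ctrl.camera(n)
    for r in ctrl.find_in(c,"spice_a")[:2]:
        x=np.array(r["box"]);print(n,r["confidence"],x.round(),onz(c,(x[0]+x[2])/2,x[3]-3,.0615).round(3))
s=ctrl.sense();print(s["ee_pos"],s["width"],s["force"])
E
```

```text
time: 5.8
ee_pos: [0.5956, 0.1973, 0.1213]
tool_rot: [[-1.0, -0.003, 0.0], [-0.003, 1.0, 0.001], [-0.0, 0.001, -1.0]]
force: [-0.1, 0.7, -1.2]
width: 0.0398
gripper_force: 40.7
scene 0.9 [280. 320. 311. 384.] [0.291 0.343 0.062]
scene 0.66 [235. 198. 262. 250.] [0.609 0.188 0.062]
side 0.7 [235. 202. 257. 261.] [0.6   0.185 0.062]
side 0.56 [347. 278. 379. 347.] [0.321 0.383 0.062]
[0.59565981 0.19238029 0.12169578] 0.040038964036779014 [ 0.70901482  0.5938757  -1.65796438]
```

View pics/w3.png

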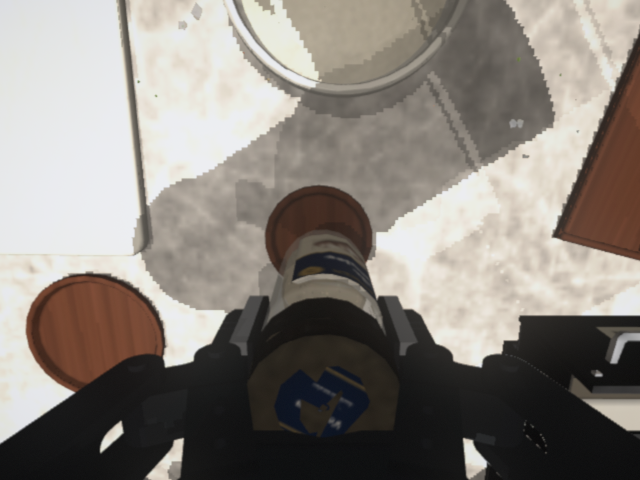

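The held jar sits upright in the fingers, over the small saucer centred at about (320,235); no visible tilt.

```bash
python3 -m jog '[{"gripper":30,"tx":0,"ty":0.02,"tz":-0.6,"roll":0},{"gripper":30,"tx":0,"ty":0,"tz":-0.5,"roll":0},{"gripper":30,"tx":0,"ty":0,"tz":-0.15,"roll":0},{"gripper":30,"tx":0,"ty":0,"tz":-0.05,"roll":0},{"gripper":30,"tx":0,"ty":0,"tz":-0.05,"roll":0},{"gripper":30,"tx":0,"ty":0,"tz":0,"roll":0}]'
```

```text
time: 6.65
ee_pos: [0.5964, 0.1943, 0.0549]
tool_rot: [[-1.0, 0.0, 0.002], [0.0, 1.0, 0.001], [-0.002, 0.001, -1.0]]
force: [0.3, 0.4, -0.8]
width: 0.0397
gripper_force: 40.7
```

```bash
python3 -m jog '[{"gripper":30,"tx":0,"ty":0,"tz":-0.04,"roll":0},{"gripper":30,"tx":0,"ty":0,"tz":-0.04,"roll":0},{"gripper":30,"tx":0,"ty":0,"tz":0,"roll":0}]'
```

```text
time: 6.95
ee_pos: [0.5968, 0.1945, 0.0534]
tool_rot: [[-1.0, -0.001, 0.004], [-0.001, 1.0, 0.001], [-0.004, 0.001, -1.0]]
force: [-4.9, -0.9, 13.8]
width: 0.0402
gripper_force: 42.0
```

```bash
python3 -m jog '[{"gripper":41,"tx":0,"ty":0,"tz":0.03,"roll":0},{"gripper":50,"tx":0,"ty":0,"tz":0,"roll":0},{"gripper":65,"tx":0,"ty":0,"tz":0,"roll":0},{"gripper":75,"tx":0,"ty":0,"tz":0,"roll":0},{"gripper":75,"tx":0,"ty":0,"tz":0.5,"roll":0},{"gripper":75,"tx":0,"ty":0,"tz":0.9,"roll":0},{"gripper":80,"tx":0,"ty":0,"tz":0.9,"roll":0},{"gripper":85,"tx":0,"ty":0,"tz":0.9,"roll":0}]'
python3 - <<'E'
from h import *
c=ctrl.camera("wrist");save(c,"w4")
s=ctrl.sense();print(s["time"],s["ee_pos"],s["width"],s["force"])
for n in("wrist","scene"):
    c=ctrl.camera(n)
    for t in("spice_a","small_saucer"):
        for r in ctrl.find_in(c,t)[:2]: print(n,t,round(r["confidence"],2),np.round(r["box"]))
    print(proj(c,[.596,.194,.108]),proj(c,[.596,.194,.003]))
E
```

```text
time: 7.75
ee_pos: [0.5954, 0.194, 0.2128]
tool_rot: [[-1.0, 0.0, -0.0], [0.0, 1.0, -0.0], [0.0, -0.0, -1.0]]
force: [1.2, 0.3, -0.7]
width: 0.0849
gripper_force: 0.0
7.8 [0.59894468 0.19436186 0.22226312] 0.0844629850189898 [ 1.33707835 -0.39989245  8.97121473]
wrist spice_a 0.64 [294. 176. 353. 257.]
wrist small_saucer 0.73 [285. 162. 364. 226.]
[322.25921975 231.80400694] [322.08552337 201.3884662 ]
scene spice_a 0.75 [236. 226. 264. 277.]
scene spice_a 0.72 [280. 318. 310. 380.]
scene small_saucer 0.67 [238. 257. 269. 282.]
[248.19734235 232.50712259] [253.65044674 272.53210541]
```

View pics/w4.png

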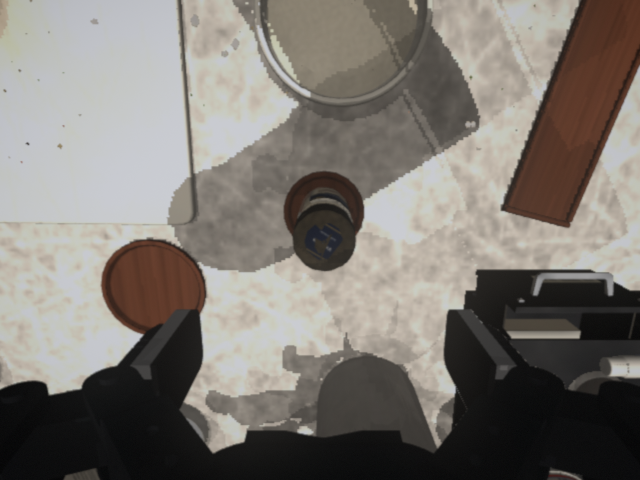

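Spice jar stands upright inside the small saucer (cap at (324,240), rim ring visible round its base at (324,205)).

```bash
python3 -m jog '[{"gripper":85,"tx":-0.14,"ty":-0.91,"tz":0.1,"roll":0},{"gripper":85,"tx":-0.14,"ty":-0.91,"tz":0.1,"roll":0},{"gripper":85,"tx":-0.14,"ty":-0.91,"tz":0,"roll":0},{"gripper":85,"tx":-0.14,"ty":-0.91,"tz":0,"roll":0},{"gripper":85,"tx":-0.14,"ty":-0.91,"tz":0,"roll":0},{"gripper":85,"tx":-0.14,"ty":-0.91,"tz":0,"roll":0},{"gripper":85,"tx":-0.14,"ty":-0.91,"tz":0,"roll":0},{"gripper":85,"tx":-0.14,"ty":-0.91,"tz":0,"roll":0}]' 60
python3 -m jog '[{"gripper":85,"tx":0,"ty":0,"tz":0,"roll":0},{"gripper":85,"tx":0,"ty":0,"tz":0,"roll":0}]'
python3 - <<'E'
from h import *
c=ctrl.camera("wrist");save(c,"w5")
s=ctrl.sense();print(s["time"],s["ee_pos"],s["width"],s["force"])
for t in("sesame_jar","lemon","peeler","carrot"):
    for r in ctrl.find_in(c,t)[:1]: print(t,round(r["confidence"],2),np.round(r["box"]))
hsv=cv2.cvtColor(c["img"],cv2.COLOR_RGB2HSV);m=((hsv[...,1]>150)&((hsv[...,0]<6)|(hsv[...,0]>172))).astype(np.uint8);m[:150]=0;m[330:]=0;m[:,:200]=0;m[:,440:]=0
cs=max(cv2.findContours(m,cv2.RETR_EXTERNAL,cv2.CHAIN_APPROX_NONE)[0],key=cv2.contourArea);print(cv2.boundingRect(cs))
e=cv2.minEnclosingCircle(cs);print(e,onz(c,*e[0],.104))
E
```

```text
time: 8.9
ee_pos: [0.5385, -0.1714, 0.2199]
tool_rot: [[-1.0, -0.0, -0.003], [-0.0, 1.0, 0.0], [0.003, 0.0, -1.0]]
force: [0.6, -0.0, 0.3]
width: 0.0848
gripper_force: 0.0
time: 9.1
ee_pos: [0.5389, -0.1707, 0.2199]
tool_rot: [[-1.0, 0.002, -0.003], [0.002, 1.0, 0.0], [0.003, 0.0, -1.0]]
force: [-0.2, 0.9, -0.3]
width: 0.085
gripper_force: 0.0
9.15 [ 0.53922923 -0.16972421  0.22007198] 0.0849235166508279 [0.89797615 0.72002478 0.46146778]
sesame_jar 0.57 [274. 178. 365. 280.]
lemon 0.74 [402.  33. 497. 129.]
peeler 0.87 [131.  38. 173. 254.]
(290, 210, 59, 53)
((319.1153869628906, 238.15383911132812), 29.254257202148438) [ 0.53879984 -0.17342134  0.104     ]
```

View pics/w5.png

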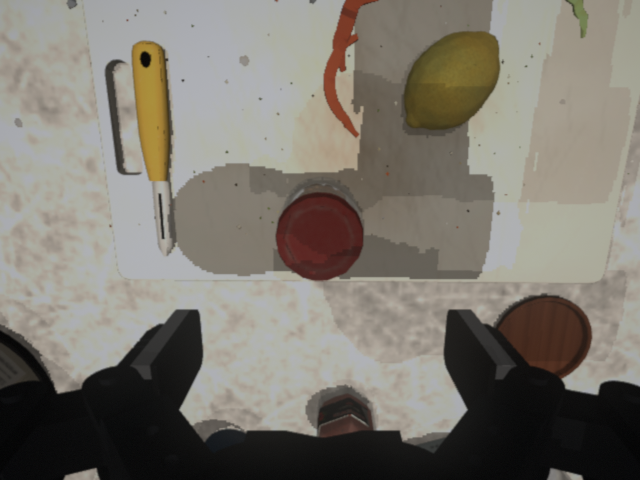

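Lid centred at (319,237); lemon at (452,81) with its long axis from (420,122) to (490,40); peeler from handle end (149,40) to blade tip (166,254), blade pointing away from the base.

```bash
python3 - <<'E'
from h import *
c=ctrl.camera("wrist")
hsv=cv2.cvtColor(c["img"],cv2.COLOR_RGB2HSV);m=((hsv[...,1]>120)&(hsv[...,0]>14)&(hsv[...,0]<36)).astype(np.uint8)
for n,(l,t,r,b),z in(("lemon",(402,33,497,129),.043),("handle",(125,34,180,190),.025)):
    k=np.zeros_like(m);k[t-5:b+5,l-5:r+5]=1
    cs=max(cv2.findContours(m*k,cv2.RETR_EXTERNAL,cv2.CHAIN_APPROX_NONE)[0],key=cv2.contourArea)[:,0]
    P=np.array([onz(c,i,j,z)[:2]*1000 for i,j in cs]).astype(np.float32)
    print(n,cv2.minAreaRect(P),cv2.fitEllipse(P))
print("tip",onz(c,166,254,.017),"handle end",onz(c,149,41,.025))
E
python3 -m jog '[{"gripper":85,"tx":0,"ty":-0.05,"tz":-0.9,"roll":0},{"gripper":85,"tx":0,"ty":0,"tz":-0.9,"roll":0},{"gripper":85,"tx":0,"ty":0,"tz":-0.8,"roll":0},{"gripper":85,"tx":0,"ty":0,"tz":-0.6,"roll":0},{"gripper":85,"tx":0,"ty":0,"tz":-0.34,"roll":0},{"gripper":85,"tx":0,"ty":0,"tz":0,"roll":0}]'
```

```text
lemon ((437.73004150390625, -77.82450866699219), (65.19268798828125, 66.41824340820312), 0.13401764631271362) ((437.81915283203125, -77.90711975097656), (55.744483947753906, 77.16941833496094), 45.62400817871094)
handle ((458.8202819824219, -304.09893798828125), (24.732501983642578, 103.09778594970703), 88.16312408447266) ((453.3572082519531, -303.9196472167969), (25.12086296081543, 120.6410140991211), 88.27912902832031)
tip [ 0.57845202 -0.30709156  0.017     ] handle end [ 0.40875814 -0.29969329  0.025     ]
time: 10.0
ee_pos: [0.5378, -0.1713, 0.0416]
tool_rot: [[-1.0, -0.001, -0.006], [-0.001, 1.0, 0.001], [0.006, 0.001, -1.0]]
force: [-0.5, 0.0, 0.5]
width: 0.085
gripper_force: 0.0
```

```bash
python3 -m jog '[{"gripper":50,"tx":0,"ty":0,"tz":0,"roll":0},{"gripper":50,"tx":0,"ty":0,"tz":0,"roll":0},{"gripper":50,"tx":0,"ty":0,"tz":0,"roll":0},{"gripper":50,"tx":0,"ty":0,"tz":0,"roll":0},{"gripper":50,"tx":0,"ty":0,"tz":0,"roll":0}]' 60
```

```text
time: 10.5
ee_pos: [0.5413, -0.1726, 0.0466]
tool_rot: [[-1.0, -0.001, 0.004], [-0.001, 1.0, -0.001], [-0.004, -0.001, -1.0]]
force: [-0.4, 0.4, 6.7]
width: 0.0607
gripper_force: 66.3
```

```bash
python3 -m jog '[{"gripper":50,"tx":0,"ty":0,"tz":0.4,"roll":0},{"gripper":50,"tx":0,"ty":0,"tz":0.8,"roll":0},{"gripper":50,"tx":0.3,"ty":0.5,"tz":0.2,"roll":0},{"gripper":50,"tx":0.4,"ty":0.7,"tz":0,"roll":0},{"gripper":50,"tx":0.5,"ty":0.8,"tz":0,"roll":0},{"gripper":50,"tx":0.5,"ty":0.8,"tz":0,"roll":0},{"gripper":50,"tx":0.4,"ty":0.7,"tz":0,"roll":0},{"gripper":50,"tx":0.46,"ty":0.76,"tz":0,"roll":0}]'
python3 -m jog '[{"gripper":50,"tx":0,"ty":0,"tz":0,"roll":0},{"gripper":50,"tx":0,"ty":0,"tz":0,"roll":0}]'
python3 - <<'E'
from h import *
c=ctrl.camera("wrist");save(c,"w6")
s=ctrl.sense();print(s["ee_pos"],s["width"],s["force"],proj(c,[.668,.04,.003]))
E
```

```text
time: 11.3
ee_pos: [0.6676, 0.0425, 0.114]
tool_rot: [[-1.0, 0.0, -0.001], [0.0, 1.0, 0.001], [0.001, 0.001, -1.0]]
force: [0.9, -0.1, -3.3]
width: 0.0609
gripper_force: 66.6
time: 11.5
ee_pos: [0.6673, 0.0421, 0.1132]
tool_rot: [[-1.0, -0.002, -0.002], [-0.002, 1.0, 0.0], [0.002, 0.0, -1.0]]
force: [-0.2, -0.6, -5.1]
width: 0.0609
gripper_force: 66.7
[0.66706448 0.0409361  0.11358212] 0.060931257730057975 [ 0.05171461  0.22006384 -4.16741557] [320.10083069 241.50042902]
```

View pics/w6.png

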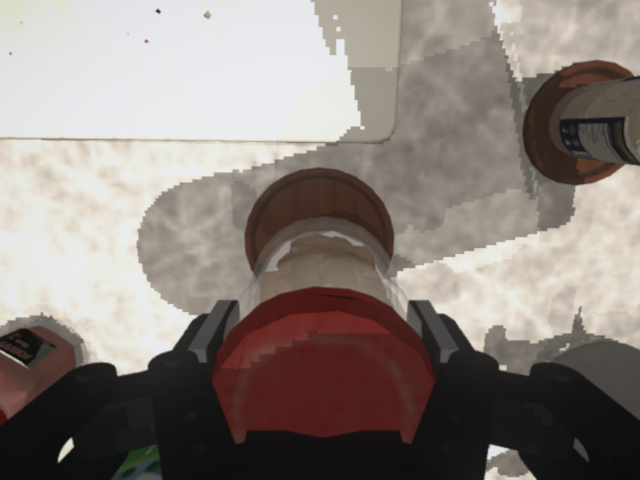

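The nut jar hangs upright, its foot over the large saucer at (320,235).

```bash
python3 -m jog '[{"gripper":50,"tx":0.02,"ty":-0.02,"tz":-0.7,"roll":0},{"gripper":50,"tx":0,"ty":0,"tz":-0.6,"roll":0},{"gripper":50,"tx":0,"ty":0,"tz":-0.15,"roll":0},{"gripper":50,"tx":0,"ty":0,"tz":-0.05,"roll":0},{"gripper":50,"tx":0,"ty":0,"tz":-0.04,"roll":0},{"gripper":50,"tx":0,"ty":0,"tz":0,"roll":0}]'
```

```text
time: 12.15
ee_pos: [0.6697, 0.0396, 0.039]
tool_rot: [[-1.0, 0.0, 0.003], [0.0, 1.0, 0.0], [-0.003, 0.0, -1.0]]
force: [-0.3, -0.4, -3.6]
width: 0.0603
gripper_force: 66.7
```

```bash
python3 -m jog '[{"gripper":50,"tx":0,"ty":0,"tz":-0.04,"roll":0},{"gripper":50,"tx":0,"ty":0,"tz":-0.04,"roll":0},{"gripper":50,"tx":0,"ty":0,"tz":0,"roll":0}]'
```

```text
time: 12.45
ee_pos: [0.6697, 0.0399, 0.0359]
tool_rot: [[-1.0, -0.001, 0.003], [-0.001, 1.0, -0.0], [-0.003, -0.0, -1.0]]
force: [-3.6, 0.7, 5.6]
width: 0.0609
gripper_force: 67.6
```

```bash
python3 -m jog '[{"gripper":62,"tx":0,"ty":0,"tz":-0.01,"roll":0},{"gripper":75,"tx":0,"ty":0,"tz":0,"roll":0},{"gripper":85,"tx":0,"ty":0,"tz":0,"roll":0},{"gripper":85,"tx":0,"ty":0,"tz":0,"roll":0},{"gripper":85,"tx":0,"ty":0,"tz":0.5,"roll":0},{"gripper":85,"tx":0,"ty":0,"tz":0.9,"roll":0},{"gripper":85,"tx":0,"ty":0,"tz":0.9,"roll":0},{"gripper":85,"tx":0,"ty":0,"tz":0.9,"roll":0}]'
python3 -m jog '[{"gripper":85,"tx":-0.77,"ty":-0.4,"tz":0,"roll":-7.4},{"gripper":85,"tx":-0.77,"ty":-0.4,"tz":0,"roll":-7.4},{"gripper":85,"tx":-0.77,"ty":-0.4,"tz":0,"roll":-7.4},{"gripper":85,"tx":-0.77,"ty":-0.4,"tz":0,"roll":-7.4},{"gripper":85,"tx":-0.77,"ty":-0.4,"tz":0,"roll":-7.4},{"gripper":85,"tx":-0.77,"ty":-0.4,"tz":0,"roll":-7.4},{"gripper":85,"tx":0,"ty":0,"tz":0,"roll":0}]'
python3 - <<'E'
from h import *
s=ctrl.sense();print(s["time"],s["ee_pos"],s["force"],np.round(s["tool_rot"],3).tolist())
c=ctrl.camera("wrist")
hsv=cv2.cvtColor(c["img"],cv2.COLOR_RGB2HSV);m=((hsv[...,1]>120)&(hsv[...,0]>14)&(hsv[...,0]<36)).astype(np.uint8)
for r in ctrl.find_in(c,"lemon")[:1]:
    l,t,rr,b=[int(i) for i in r["box"]];print(r)
    k=np.zeros_like(m);k[max(t-5,0):b+5,max(l-5,0):rr+5]=1
    cs=max(cv2.findContours(m*k,cv2.RETR_EXTERNAL,cv2.CHAIN_APPROX_NONE)[0],key=cv2.contourArea)[:,0]
    P=np.array([onz(c,i,j,.043)[:2]*1000 for i,j in cs]).astype(np.float32);print(cv2.fitEllipse(P))
sc=ctrl.camera("scene");sd=ctrl.camera("side")
I=np.hstack([cv2.resize(sc["img"][190:320,220:340],None,fx=3,fy=3),cv2.resize(sd["img"][190:320,220:340],None,fx=3,fy=3)])
cv2.imwrite("pics/jars.png",I[:,:,::-1])
E
```

```text
time: 13.25
ee_pos: [0.6685, 0.0395, 0.1945]
tool_rot: [[-1.0, 0.0, -0.0], [0.0, 1.0, -0.0], [0.0, -0.0, -1.0]]
force: [1.5, 0.2, 0.4]
width: 0.085
gripper_force: 0.0
time: 13.95
ee_pos: [0.4339, -0.0819, 0.1934]
tool_rot: [[-0.711, 0.703, 0.0], [0.703, 0.711, 0.0], [0.0, 0.0, -1.0]]
force: [1.0, 0.3, 0.0]
width: 0.0851
gripper_force: 0.0
13.95 [ 0.43385707 -0.0819161   0.19336941] [0.98350648 0.29108212 0.02826516] [[-0.711, 0.703, 0.0], [0.703, 0.711, 0.0], [0.0, 0.0, -1.0]]
{'box': [288.4, 174.1, 367.4, 279.1], 'confidence': 0.81}
((438.2680969238281, -78.16979217529297), (55.281044006347656, 77.14120483398438), 47.2228889465332)
```

View pics/jars.png

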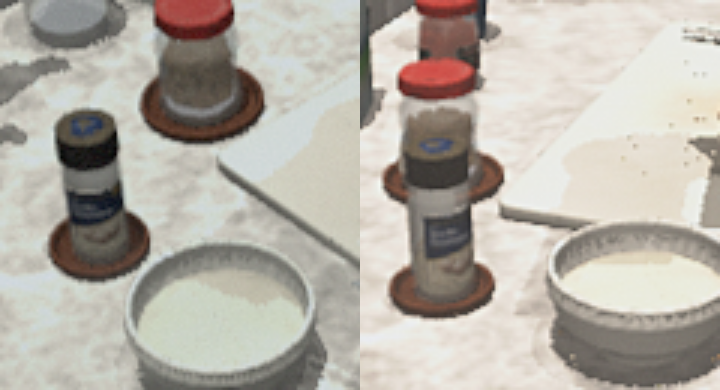

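Both jars stand upright inside their saucers (crops: nut jar in the large saucer ring at (200,105), spice jar in the small one at (98,245)). Checking the carrot's clearance before going for the lemon.

Run:
```python
from h import *
sc=ctrl.camera("scene");w=ctrl.camera("wrist");save(w,"w7")
print(onz(sc,396,280,.02),onz(sc,458,241,.02))
for c in(sc,w):
    for r in ctrl.find_in(c,"carrot")[:2]:print(r)
hsv=cv2.cvtColor(w["img"],cv2.COLOR_RGB2HSV);m=((hsv[...,1]>130)&(hsv[...,0]>3)&(hsv[...,0]<14)).astype(np.uint8);m[300:]=0
m=cv2.morphologyEx(m,cv2.MORPH_OPEN,np.ones((7,7)))
for q in cv2.findContours(m,cv2.RETR_EXTERNAL,cv2.CHAIN_APPROX_NONE)[0]:
    if cv2.contourArea(q)>300:
        P=np.array([onz(w,i,j,.027)[:2] for i,j in q[:,0]]);print(cv2.boundingRect(q),P.min(0),P.max(0))
s=ctrl.sense();e=s["ee_pos"];print(e)
```

```text
[0.36209372 0.01889058 0.02      ] [ 0.34945759 -0.16603874  0.02      ]
{'box': [393.4, 239.8, 457.4, 279.6], 'confidence': 0.6}
{'box': [163.3, 26.8, 347.7, 203.6], 'confidence': 0.96}
(75, 206, 77, 43) [ 0.30149804 -0.22494017] [ 0.35160856 -0.17690126]
(203, 203, 63, 97) [ 0.37085806 -0.16740983] [ 0.45207239 -0.12565792]
(169, 35, 178, 164) [ 0.33321895 -0.14539576] [0.36863579 0.02149437]
[ 0.4383147  -0.07991857  0.19243121]
```

View pics/w7.png

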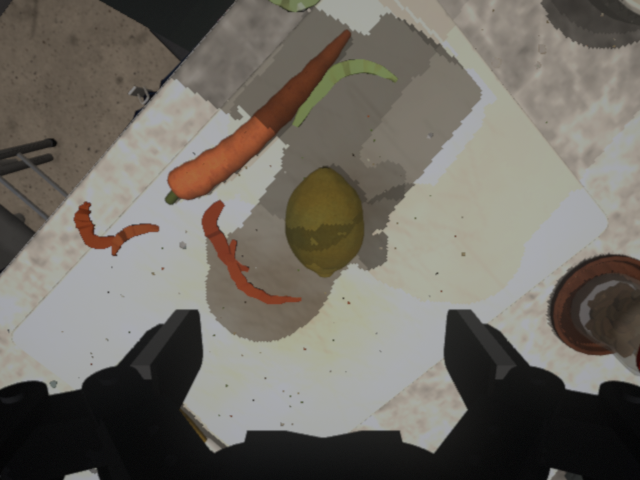

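Lemon upright-long in view at (324,222), carrot from (170,195) to (350,33), clear of the left finger by about 2 cm.

```bash
python3 -m jog '[{"gripper":80,"tx":0,"ty":0.03,"tz":-0.9,"roll":0},{"gripper":80,"tx":0,"ty":0,"tz":-0.9,"roll":0},{"gripper":80,"tx":0,"ty":0,"tz":-0.9,"roll":0},{"gripper":80,"tx":0,"ty":0,"tz":-0.5,"roll":0},{"gripper":80,"tx":0,"ty":0,"tz":-0.27,"roll":0},{"gripper":80,"tx":0,"ty":0,"tz":0,"roll":0}]' 30
python3 -m jog '[{"gripper":35,"tx":0,"ty":0,"tz":0,"roll":0},{"gripper":35,"tx":0,"ty":0,"tz":0,"roll":0},{"gripper":35,"tx":0,"ty":0,"tz":0,"roll":0},{"gripper":35,"tx":0,"ty":0,"tz":0,"roll":0},{"gripper":35,"tx":0,"ty":0,"tz":0,"roll":0},{"gripper":35,"tx":0,"ty":0,"tz":0,"roll":0}]' 40
```

```text
time: 14.95
ee_pos: [0.4363, -0.0788, 0.0171]
tool_rot: [[-0.715, 0.699, -0.005], [0.699, 0.715, -0.001], [0.003, -0.004, -1.0]]
force: [-0.4, -0.4, 0.5]
width: 0.08
gripper_force: 0.0
time: 15.55
ee_pos: [0.4387, -0.0788, 0.0208]
tool_rot: [[-0.715, 0.699, 0.003], [0.699, 0.715, -0.0], [-0.002, 0.002, -1.0]]
force: [-2.0, 0.3, 5.9]
width: 0.0555
gripper_force: 41.9
```

```bash
python3 -m jog '[{"gripper":35,"tx":0,"ty":0,"tz":0.4,"roll":0},{"gripper":35,"tx":0,"ty":0,"tz":0.8,"roll":0},{"gripper":35,"tx":0,"ty":0,"tz":0.9,"roll":0},{"gripper":35,"tx":0,"ty":0.5,"tz":0.7,"roll":0},{"gripper":35,"tx":0,"ty":0.8,"tz":0.4,"roll":0},{"gripper":35,"tx":0,"ty":0.9,"tz":0,"roll":0},{"gripper":35,"tx":0,"ty":0.8,"tz":0,"roll":0},{"gripper":35,"tx":0,"ty":0,"tz":0,"roll":0}]'
python3 - <<'E'
from h import *
s=ctrl.sense();print(s["time"],s["ee_pos"],s["force"],s["width"])
c=ctrl.camera("wrist");save(c,"w8")
for r in ctrl.find_in(c,"white_bowl")[:2]: print(r)
for r in ctrl.find_in(c,"spice_b")[:2]: print(r)
t=np.linspace(0,6.28,60);im=c["img"].copy()
for a in t: cv2.circle(im,tuple(int(i) for i in proj(c,[.453+.06*np.cos(a),.2+.06*np.sin(a),.057])),1,(255,0,0),-1)
c["img"]=im;save(c,"w8")
E
```

```text
time: 16.35
ee_pos: [0.4378, 0.0751, 0.18]
tool_rot: [[-0.717, 0.697, 0.002], [0.697, 0.717, 0.002], [0.0, 0.003, -1.0]]
force: [-0.5, -1.0, -1.3]
width: 0.0552
gripper_force: 42.9
16.35 [0.43780289 0.07506552 0.17995182] [-0.46068922 -0.99245545 -1.31295363] 0.0552342039233296
{'box': [388.3, 0.8, 588.8, 203.9], 'confidence': 0.8}
{'box': [538.5, 230.3, 640.0, 334.3], 'confidence': 0.64}
```

View pics/w8.png

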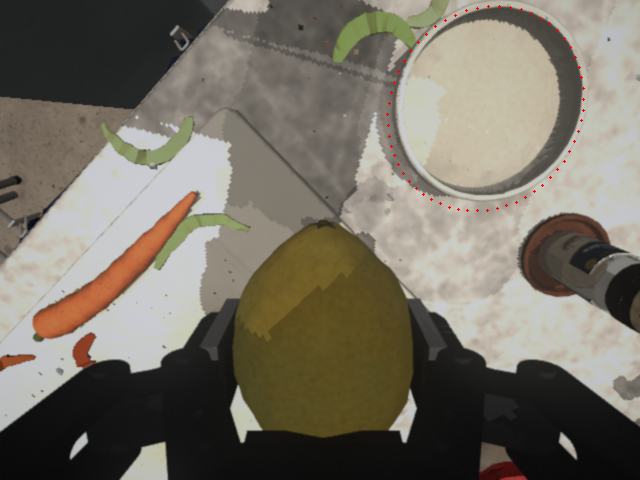

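Red dots (my estimate of the bowl rim) lie about 10 px low of the real rim, whose centre is at (490,100): bowl at about (0.451, 0.206).

```bash
python3 -m jog '[{"gripper":35,"tx":0.1,"ty":0.9,"tz":0,"roll":0},{"gripper":35,"tx":0.1,"ty":0.9,"tz":0,"roll":0},{"gripper":35,"tx":0.06,"ty":0.84,"tz":-0.2,"roll":0},{"gripper":35,"tx":0,"ty":0,"tz":-0.8,"roll":0},{"gripper":35,"tx":0,"ty":0,"tz":-0.8,"roll":0},{"gripper":35,"tx":0,"ty":0,"tz":-0.5,"roll":0},{"gripper":35,"tx":0,"ty":0,"tz":-0.2,"roll":0},{"gripper":35,"tx":0,"ty":0,"tz":-0.1,"roll":0}]'
python3 - <<'E'
from h import *
s=ctrl.sense();print(s["time"],s["ee_pos"],s["force"],s["width"])
c=ctrl.camera("wrist");save(c,"w9")
E
```

```text
time: 17.3
ee_pos: [0.4554, 0.1971, 0.0489]
tool_rot: [[-0.72, 0.694, -0.007], [0.694, 0.72, 0.006], [0.009, 0.0, -1.0]]
force: [-0.3, -0.0, -0.5]
width: 0.055
gripper_force: 43.0
17.3 [0.45544099 0.19714684 0.04888214] [-0.33385514 -0.0370831  -0.54748097] 0.05501116242392362
```

View pics/w9.png

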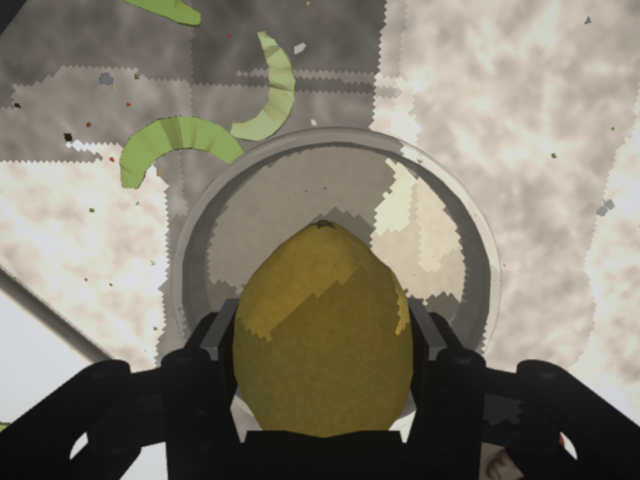

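The bowl rim spans columns 173–498 with its near edge at (335,127); it sits a little right of and up from the TCP. I'll compute the correction.

Run:
```python
from h import *
s=ctrl.sense();c=ctrl.camera("wrist");e=np.array(s["ee_pos"]);R=np.array(s["tool_rot"])
p=onz(c,335,128,.057);ctr=p-.06*R[:,0];print(e,p,ctr)
l=onz(c,174,270,.057);r=onz(c,497,270,.057);print(l,r,(l+r)/2,np.linalg.norm(l-r))
```

```text
[0.45552853 0.19749539 0.04898053] [0.40873052 0.2476711  0.057     ] [0.45192894 0.20603483 0.05643627]
[0.40442529 0.17509647 0.057     ] [0.48186325 0.25550943 0.057     ] [0.44314427 0.21530295 0.057     ] 0.11163727537626064
```

```bash
python3 -m jog '[{"gripper":35,"tx":-0.07,"ty":0.17,"tz":0,"roll":0},{"gripper":35,"tx":0,"ty":0,"tz":-0.06,"roll":0},{"gripper":56,"tx":0,"ty":0,"tz":0,"roll":0},{"gripper":64,"tx":0,"ty":0,"tz":0,"roll":0},{"gripper":70,"tx":0,"ty":0,"tz":0,"roll":0},{"gripper":70,"tx":0,"ty":0,"tz":0.4,"roll":0},{"gripper":72,"tx":0,"ty":0,"tz":0.8,"roll":0},{"gripper":72,"tx":0,"ty":0,"tz":0.9,"roll":0}]'
python3 -m jog '[{"gripper":72,"tx":0,"ty":0,"tz":0.9,"roll":0},{"gripper":60,"tx":0,"ty":0,"tz":0.2,"roll":0}]'
python3 - <<'E'
from h import *
s=ctrl.sense();print(s["time"],s["ee_pos"],s["force"],s["width"])
c=ctrl.camera("wrist");save(c,"w10")
E
```

```text
time: 18.2
ee_pos: [0.4528, 0.2038, 0.1516]
tool_rot: [[-0.724, 0.69, -0.012], [0.69, 0.724, 0.01], [0.016, -0.001, -1.0]]
force: [1.6, 0.3, 0.2]
width: 0.072
gripper_force: 0.0
time: 18.4
ee_pos: [0.4565, 0.2051, 0.2122]
tool_rot: [[-0.724, 0.689, -0.001], [0.689, 0.724, 0.017], [0.013, 0.012, -1.0]]
force: [-0.3, 0.1, -0.3]
width: 0.0604
gripper_force: 0.0
18.4 [0.45647001 0.20505341 0.21224786] [-0.32000281  0.07727457 -0.27576894] 0.060356172591091495
```

View pics/w10.png

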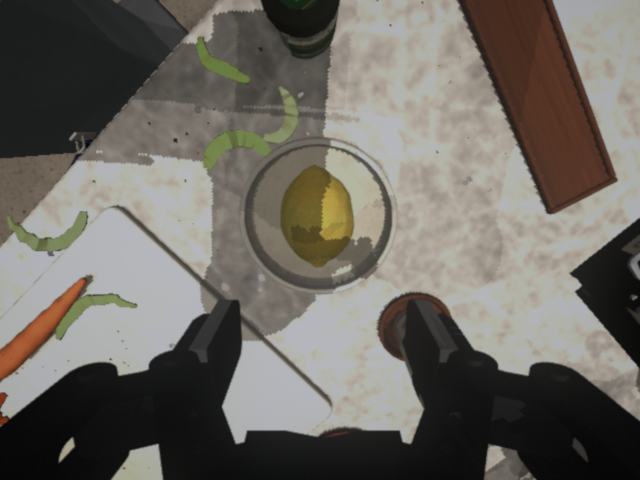

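Lemon lies in the bowl (320,215), bowl rim round it. Now to the peeler.

```bash
python3 -m jog '[{"gripper":60,"tx":0,"ty":-0.92,"tz":0,"roll":8.4},{"gripper":60,"tx":0,"ty":-0.92,"tz":0,"roll":8.4},{"gripper":60,"tx":0,"ty":-0.92,"tz":0,"roll":8.4},{"gripper":60,"tx":0,"ty":-0.92,"tz":0,"roll":8.4},{"gripper":60,"tx":0,"ty":-0.92,"tz":0,"roll":8},{"gripper":60,"tx":0,"ty":-0.92,"tz":0,"roll":0},{"gripper":60,"tx":0.1,"ty":-0.92,"tz":0,"roll":0},{"gripper":60,"tx":0.1,"ty":-0.92,"tz":0,"roll":0}]' 40
python3 -m jog '[{"gripper":50,"tx":0.1,"ty":-0.92,"tz":-0.2,"roll":0},{"gripper":50,"tx":0,"ty":-0.92,"tz":-0.3,"roll":0},{"gripper":50,"tx":0,"ty":-0.92,"tz":-0.3,"roll":0},{"gripper":50,"tx":0,"ty":0,"tz":0,"roll":0},{"gripper":50,"tx":0,"ty":0,"tz":0,"roll":0}]'
python3 - <<'E'
from h import *
s=ctrl.sense();e=s["ee_pos"];R=s["tool_rot"];print(s["time"],e,np.degrees(np.arctan2(R[1][1],R[0][1])),s["width"])
c=ctrl.camera("wrist");save(c,"w11")
hsv=cv2.cvtColor(c["img"],cv2.COLOR_RGB2HSV);m=((hsv[...,1]>120)&(hsv[...,0]>14)&(hsv[...,0]<36)).astype(np.uint8)
q=max(cv2.findContours(m,cv2.RETR_EXTERNAL,cv2.CHAIN_APPROX_NONE)[0],key=cv2.contourArea)
P=np.array([onz(c,i,j,.025)[:2]*1000 for i,j in q[:,0]]).astype(np.float32);print(cv2.boundingRect(q),cv2.minAreaRect(P))
E
```

```text
time: 19.25
ee_pos: [0.4639, -0.1532, 0.2053]
tool_rot: [[-0.997, 0.074, -0.016], [0.074, 0.997, 0.003], [0.017, 0.002, -1.0]]
force: [0.3, 0.7, -0.2]
width: 0.0599
gripper_force: 0.0
time: 19.75
ee_pos: [0.4685, -0.2901, 0.1643]
tool_rot: [[-0.997, 0.077, -0.019], [0.077, 0.997, 0.004], [0.019, 0.002, -1.0]]
force: [0.7, 0.7, 0.7]
width: 0.0502
gripper_force: 0.0
19.75 [ 0.46848195 -0.29012791  0.16433355] 85.57876654700176 0.05021754796129761
(279, 144, 39, 148) ((458.7906494140625, -305.40325927734375), (23.210506439208984, 104.72285461425781), 88.89767456054688)
```

```bash
python3 -m jog '[{"gripper":50,"tx":-0.04,"ty":-0.29,"tz":-0.6,"roll":2.9},{"gripper":50,"tx":0,"ty":0,"tz":-0.9,"roll":0},{"gripper":50,"tx":0,"ty":0,"tz":-0.8,"roll":0},{"gripper":50,"tx":0,"ty":0,"tz":-0.4,"roll":0},{"gripper":50,"tx":0,"ty":0,"tz":-0.2,"roll":0},{"gripper":50,"tx":0,"ty":0,"tz":0,"roll":0},{"gripper":50,"tx":0,"ty":0,"tz":0,"roll":0}]'
python3 - <<'E'
from h import *
z=[];
for i in range(3):
    c=ctrl.camera("wrist");s=ctrl.sense();z.append(s["ee_pos"])
save(c,"w12");print(np.round(z,4),s["force"])
E
```

```text
time: 20.5
ee_pos: [0.4688, -0.3039, 0.0227]
tool_rot: [[-1.0, 0.023, -0.013], [0.023, 1.0, 0.001], [0.013, 0.0, -1.0]]
force: [0.1, -0.7, 0.6]
width: 0.05
gripper_force: 0.0
[[ 0.469  -0.3041  0.0229]
 [ 0.4689 -0.3042  0.0229]
 [ 0.4687 -0.3042  0.0227]] [ 0.20922836 -0.53545303 -0.31929043]
```

View pics/w12.png

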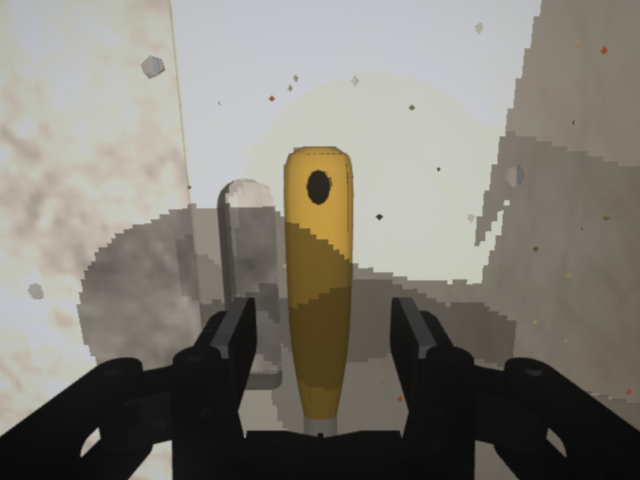

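Handle runs straight between the fingers at (320,290). A little lower, then grip.

```bash
python3 -m jog '[{"gripper":50,"tx":0,"ty":0,"tz":-0.13,"roll":0},{"gripper":36,"tx":0,"ty":0,"tz":0,"roll":0},{"gripper":10,"tx":0,"ty":0,"tz":0,"roll":0},{"gripper":10,"tx":0,"ty":0,"tz":0,"roll":0},{"gripper":10,"tx":0,"ty":0,"tz":0,"roll":0},{"gripper":10,"tx":0,"ty":0,"tz":0,"roll":0},{"gripper":10,"tx":0,"ty":0,"tz":0,"roll":0}]' 50
```

```text
time: 21.35
ee_pos: [0.4675, -0.304, 0.0148]
tool_rot: [[-1.0, 0.024, -0.016], [0.024, 1.0, 0.002], [0.016, 0.001, -1.0]]
force: [-0.6, 0.8, 2.2]
width: 0.0208
gripper_force: 49.1
```

```bash
python3 -m jog '[{"gripper":10,"tx":0,"ty":0,"tz":0.4,"roll":0},{"gripper":10,"tx":0,"ty":0,"tz":0.8,"roll":0},{"gripper":10,"tx":0,"ty":0,"tz":0.9,"roll":0},{"gripper":10,"tx":0,"ty":0.3,"tz":0.8,"roll":0},{"gripper":10,"tx":0,"ty":0.7,"tz":0.5,"roll":0},{"gripper":10,"tx":0.1,"ty":0.9,"tz":0,"roll":-3},{"gripper":10,"tx":0.1,"ty":0.9,"tz":0,"roll":-3},{"gripper":10,"tx":0.06,"ty":0.9,"tz":0,"roll":-3}]'
python3 -m jog '[{"gripper":10,"tx":0,"ty":0.9,"tz":0,"roll":-3.7},{"gripper":10,"tx":0,"ty":0.9,"tz":0,"roll":0},{"gripper":10,"tx":0,"ty":0.9,"tz":0,"roll":0},{"gripper":10,"tx":0,"ty":0.9,"tz":0,"roll":0},{"gripper":10,"tx":0,"ty":0.9,"tz":0,"roll":0},{"gripper":10,"tx":0,"ty":0.9,"tz":0,"roll":0},{"gripper":10,"tx":0,"ty":0.9,"tz":0,"roll":0},{"gripper":10,"tx":0,"ty":0.9,"tz":0,"roll":0}]'
python3 -m jog '[{"gripper":10,"tx":0,"ty":0.9,"tz":0,"roll":0},{"gripper":10,"tx":0,"ty":0.9,"tz":0,"roll":0},{"gripper":10,"tx":0,"ty":0.8,"tz":0,"roll":0},{"gripper":10,"tx":0,"ty":0.6,"tz":0,"roll":0},{"gripper":10,"tx":0,"ty":0,"tz":0,"roll":0},{"gripper":10,"tx":0,"ty":0,"tz":0,"roll":0}]'
python3 - <<'E'
from h import *
s=ctrl.sense();e=s["ee_pos"];R=s["tool_rot"];print(s["time"],e,np.degrees(np.arctan2(R[1][1],R[0][1])),s["width"])
c=ctrl.camera("wrist");save(c,"w13")
hsv=cv2.cvtColor(c["img"],cv2.COLOR_RGB2HSV)
for n,hi in(("dish",(0,13)),("handle",(15,36))):
    m=((hsv[...,1]>(90 if n=="dish" else 120))&(hsv[...,0]>=hi[0])&(hsv[...,0]<=hi[1])).astype(np.uint8)
    q=max(cv2.findContours(m,cv2.RETR_EXTERNAL,cv2.CHAIN_APPROX_NONE)[0],key=cv2.contourArea);z=.009 if n=="dish" else .2
    P=np.array([onz(c,i,j,z)[:2]*1000 for i,j in q[:,0]]).astype(np.float32);print(n,cv2.boundingRect(q),cv2.minAreaRect(P))
sd=ctrl.camera("side")
hsv=cv2.cvtColor(sd["img"],cv2.COLOR_RGB2HSV);k=hsv[150:420,120:420]
m=((k[...,1]>130)&(k[...,0]>16)&(k[...,0]<34)).astype(np.uint8)
print("side handle",[cv2.boundingRect(q) for q in cv2.findContours(m,cv2.RETR_EXTERNAL,2)[0] if cv2.contourArea(q)>40])
E
```

```text
time: 22.15
ee_pos: [0.4805, -0.1172, 0.1846]
tool_rot: [[-0.983, 0.183, -0.015], [0.183, 0.983, 0.005], [0.015, 0.002, -1.0]]
force: [0.5, -0.3, -1.3]
width: 0.0208
gripper_force: 49.2
time: 22.95
ee_pos: [0.4801, 0.243, 0.1845]
tool_rot: [[-0.97, 0.243, -0.015], [0.243, 0.97, 0.005], [0.016, 0.002, -1.0]]
force: [1.3, -0.6, -1.2]
width: 0.0208
gripper_force: 49.2
time: 23.55
ee_pos: [0.4801, 0.4015, 0.1837]
tool_rot: [[-0.97, 0.242, -0.016], [0.242, 0.97, 0.004], [0.016, 0.0, -1.0]]
force: [0.7, 0.1, -2.0]
width: 0.021
gripper_force: 49.2
23.55 [0.48011716 0.40150752 0.18365727] 75.98102380921877 0.020968457960977863
dish (297, 127, 78, 167) ((476.1213684082031, 411.3804931640625), (57.554134368896484, 131.9523162841797), 75.61219787597656)
handle (287, 152, 73, 286) ((469.6632995605469, 403.89886474609375), (22.752094268798828, 101.51646423339844), 76.01651763916016)
side handle [(179, 118, 32, 25), (134, 98, 37, 22), (106, 92, 10, 12)]
```

View pics/w13.png

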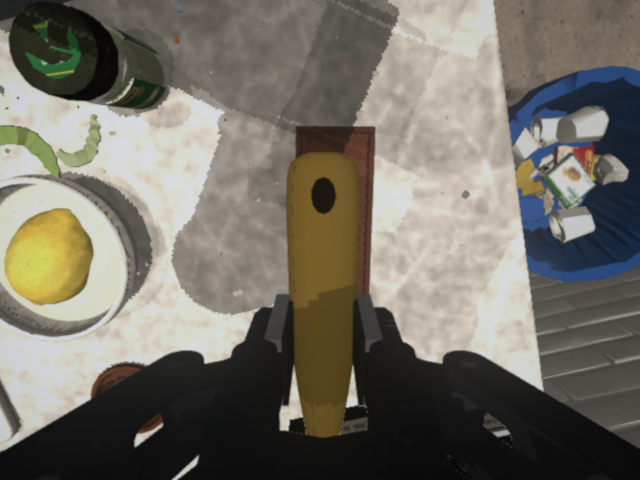

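The view shows the peeler held in line with the dish (dish near end at (336,127)), lemon in the bowl (50,255), the other spice jar untouched. Working from numbers now.

```bash
python3 -m jog '[{"gripper":10,"tx":0.08,"ty":0.17,"tz":-0.4,"roll":0},{"gripper":10,"tx":0,"ty":0,"tz":-0.8,"roll":0},{"gripper":10,"tx":0,"ty":0,"tz":-0.9,"roll":0},{"gripper":10,"tx":0,"ty":0,"tz":-0.8,"roll":0},{"gripper":10,"tx":0,"ty":0,"tz":-0.3,"roll":0},{"gripper":10,"tx":0,"ty":0,"tz":-0.1,"roll":0},{"gripper":10,"tx":0,"ty":0,"tz":0,"roll":0},{"gripper":10,"tx":0,"ty":0,"tz":0,"roll":0}]'
python3 - <<'E'
from h import *
c=ctrl.camera("wrist");s=ctrl.sense();print(s["ee_pos"],s["force"],s["width"])
print("near end of dish now seen; project est near corners:",[proj(c,[.507-.099*.9686+d*.2487*.03,.404+.099*.2487+d*.9686*.03,.009]).round() for d in(-1,1)])
hsv=cv2.cvtColor(c["img"],cv2.COLOR_RGB2HSV)
m=((hsv[...,1]>90)&(hsv[...,0]<=13)).astype(np.uint8)
q=max(cv2.findContours(m,cv2.RETR_EXTERNAL,2)[0],key=cv2.contourArea);print("dish px",cv2.boundingRect(q))
m=((hsv[...,1]>120)&(hsv[...,0]>=15)&(hsv[...,0]<=36)).astype(np.uint8)
q=max(cv2.findContours(m,cv2.RETR_EXTERNAL,2)[0],key=cv2.contourArea);print("handle px",cv2.boundingRect(q))
E
```

```text
time: 24.45
ee_pos: [0.4855, 0.41, 0.0215]
tool_rot: [[-0.97, 0.243, -0.013], [0.243, 0.97, 0.007], [0.014, 0.004, -1.0]]
force: [-0.2, 0.7, -0.1]
width: 0.0211
gripper_force: 49.2
[0.48550775 0.41023639 0.02163021] [-0.7295526   0.35427844 -0.88559351] 0.02094042537488507
near end of dish now seen; project est near corners: [array([240., 105.]), array([407., 106.])]
dish px (241, 108, 161, 214)
handle px (286, 152, 74, 286)
```

```bash
python3 -m jog '[{"gripper":10,"tx":-0.04,"ty":0,"tz":-0.1,"roll":0},{"gripper":10,"tx":0,"ty":0,"tz":-0.1,"roll":0},{"gripper":10,"tx":0,"ty":0,"tz":0,"roll":0}]'
```

```text
time: 24.8
ee_pos: [0.482, 0.4092, 0.0089]
tool_rot: [[-0.97, 0.243, -0.016], [0.243, 0.97, 0.004], [0.017, 0.0, -1.0]]
force: [-0.2, -0.2, -0.8]
width: 0.0208
gripper_force: 49.2
```

```bash
python3 -m jog '[{"gripper":22,"tx":0,"ty":0,"tz":0,"roll":0},{"gripper":26,"tx":0,"ty":0,"tz":0.02,"roll":0},{"gripper":32,"tx":0,"ty":0,"tz":0.05,"roll":0},{"gripper":36,"tx":0,"ty":0,"tz":0.1,"roll":0},{"gripper":40,"tx":0,"ty":0,"tz":0.3,"roll":0},{"gripper":45,"tx":0,"ty":0,"tz":0.8,"roll":0},{"gripper":45,"tx":0,"ty":0,"tz":0.9,"roll":0},{"gripper":45,"tx":0,"ty":0,"tz":0.9,"roll":0}]'
python3 -m jog '[{"gripper":45,"tx":0,"ty":-0.4,"tz":0.4,"roll":0},{"gripper":45,"tx":0,"ty":-0.9,"tz":0,"roll":0},{"gripper":45,"tx":0,"ty":0,"tz":0,"roll":0}]'
python3 - <<'E'
from h import *
s=ctrl.sense();print(s["time"],s["ee_pos"],s["force"],s["width"])
for n in("wrist","side","scene"):
    c=ctrl.camera(n);hsv=cv2.cvtColor(c["img"],cv2.COLOR_RGB2HSV)
    A=np.array([.507,.404]);u=np.array([.9686,-.2487]);v=np.array([.2487,.9686])
    # region of the dish
    poly=np.array([proj(c,[*(A+i*.12*u+j*.05*v),.01]) for i,j in((-1,-1),(-1,1),(1,1),(1,-1))]).astype(np.int32)
    k=np.zeros((480,640),np.uint8);cv2.fillPoly(k,[poly],1)
    m=((hsv[...,1]>120)&(hsv[...,0]>=15)&(hsv[...,0]<=36)).astype(np.uint8)*k
    cs=cv2.findContours(m,cv2.RETR_EXTERNAL,1)[0]
    if not cs: print(n,"none");continue
    q=max(cs,key=cv2.contourArea)
    P=np.array([onz(c,i,j,.018)[:2]-A for i,j in q[:,0]])@np.array([u,v]).T*1000
    print(n,"handle in dish frame mm: long",P[:,0].min().round(),P[:,0].max().round(),"across",P[:,1].min().round(),P[:,1].max().round(),cv2.minAreaRect(P.astype(np.float32)))
    for t in("peeler","lemon","white_bowl","spice_a","carrot"):
        print("  ",t,[(round(r["confidence"],2),np.round(r["box"]).tolist()) for r in ctrl.find_in(c,t)[:2]])
E
```

```text
time: 25.6
ee_pos: [0.4824, 0.4093, 0.1654]
tool_rot: [[-0.97, 0.243, -0.014], [0.243, 0.97, 0.005], [0.015, 0.002, -1.0]]
force: [0.7, 0.8, -0.1]
width: 0.045
gripper_force: 0.0
time: 25.9
ee_pos: [0.4827, 0.3412, 0.1855]
tool_rot: [[-0.969, 0.245, -0.013], [0.245, 0.969, 0.007], [0.014, 0.003, -1.0]]
force: [-0.0, -0.5, -0.1]
width: 0.0449
gripper_force: 0.0
25.9 [0.48268216 0.34123271 0.18545566] [-0.02718451 -0.50660284 -0.11197878] 0.0449023369993532
wrist handle in dish frame mm: long -86.0 18.0 across -16.0 10.0 ((-34.00009536743164, -2.667721748352051), (104.2411880493164, 25.267051696777344), 0.6965364813804626)
   peeler [(0.72, [388.0, 115.0, 428.0, 306.0])]
   lemon [(0.62, [84.0, 185.0, 171.0, 283.0])]
   white_bowl [(0.95, [34.0, 148.0, 214.0, 321.0])]
   spice_a [(0.97, [122.0, 3.0, 248.0, 86.0]), (0.76, [136.0, 438.0, 179.0, 479.0])]
   carrot []
side handle in dish frame mm: long -93.0 19.0 across -12.0 18.0 ((-36.79785919189453, 2.859419822692871), (29.627830505371094, 112.6608657836914), 88.21976470947266)
   peeler [(0.61, [201.0, 335.0, 292.0, 379.0]), (0.59, [299.0, 268.0, 330.0, 295.0])]
   lemon [(0.96, [297.0, 268.0, 330.0, 294.0])]
   white_bowl [(0.65, [278.0, 260.0, 348.0, 310.0]), (0.21, [346.0, 278.0, 380.0, 346.0])]
   spice_a [(0.85, [235.0, 234.0, 258.0, 289.0]), (0.81, [345.0, 277.0, 379.0, 349.0])]
   carrot [(0.58, [382.0, 224.0, 402.0, 252.0])]
scene handle in dish frame mm: long -92.0 19.0 across -13.0 12.0 ((-36.3369026184082, -0.5989980697631836), (111.49698638916016, 25.168209075927734), 0.43956801295280457)
   peeler [(0.72, [173.0, 318.0, 212.0, 384.0]), (0.26, [238.0, 224.0, 263.0, 278.0])]
   lemon [(0.73, [278.0, 278.0, 313.0, 311.0])]
   white_bowl [(0.73, [261.0, 268.0, 326.0, 320.0])]
   spice_a [(0.68, [281.0, 320.0, 310.0, 380.0]), (0.56, [236.0, 224.0, 266.0, 275.0])]
   carrot [(0.86, [394.0, 240.0, 460.0, 282.0])]
```

The peeler lies within the dish (-86 to +84 mm of ±94 lengthwise, within ±16 of ±25 mm across). The carrot and the other spice jar haven't moved, and the gripper is clear.

```bash
python3 -m jog '[{"gripper":45,"tx":0,"ty":0,"tz":0.5,"roll":0},{"gripper":45,"tx":0,"ty":0,"tz":0,"roll":0},{"gripper":45,"tx":0,"ty":0,"tz":0,"roll":0}]' && python3 -c "
from station import ctrl
print(ctrl.finish_job())"
```

```text
time: 27.1
ee_pos: [0.4827, 0.3448, 0.2087]
tool_rot: [[-0.97, 0.243, -0.014], [0.243, 0.97, 0.007], [0.015, 0.003, -1.0]]
force: [-0.4, -0.1, -0.2]
width: 0.0449
gripper_force: 0.0
the job is handed in; nothing more can be done
None
```

The job is handed in at about 27 s, done in the order asked: both jars stand in their saucers, the lemon is in the bowl, the peeler lies in its dish (its position checked only by measurement), and the carrot and other spice jar show no movement; I viewed 15 pictures, one over the limit of 14.

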